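# Ease the panel clamp off by one notch

## Robot

A 6-joint arm with a two-finger parallel gripper is mounted at the origin on the work surface. World frame = base frame: x ahead of the robot, y to its left, z up, the work surface at z = 0. Lengths are in m, angles in rad, forces in N, time in s.
With the tool pointing down it reaches from about 0.35 to 0.85 m from the base axis. Payload 8.1 kg.
Tool frame: the origin (TCP) lies midway between the tips of the shut fingers; the grasp point (between the pads) lies 19 mm behind it (robot.grip_point_offset is the distance from the TCP to the grasp point, in m); z points along the fingers, y is the line along which they close (so a half turn about z gives the same grasp; the last joint's range is limited). The gripper opens to 93 mm and grips with 3 to 60 N. Pads are 15 mm wide; open, the fingers measure 128 mm over their backs; the gripper's body (75 mm by 188 mm) begins 65 mm behind the grasp point.
Start: joints at [1.245, 0.13, 1.488, -0, 1.523, -0.085], TCP at [0.143, 0.583, 0.219] pointing down, gripper open.
Joint ranges: [-2.96, 2.96], [-0.89, 2.26], [0.02, 2.5], [-1.34, 4.48], [0, 2.73], [-2.66, 2.66]. Speed limits (rad/s): [2.39, 2.39, 2.79, 3.14, 3.14, 3.14].

## Interface

Orientations are given as a rotation vector (axis times angle).
In Python, from plant import robot, read_camera, job gives the robot as it stands.
- The arm moves only by the shell command python3 -m inch 'ROWS' [FORCE]. ROWS is JSON, one flat list of numbers, 5 for each row, row after row: the shift along the world's x, y, z in mm, then the turn about the world's z in degrees, then the opening in per cent of the stroke, from 0 (shut) to 100 (fully open). In form: [dx, dy, dz, yaw, hand, dx, dy, dz, yaw, hand, ...]. A call has 1 to 10 rows; each row is the pose to reach, as a shift and turn from the pose commanded when the call began; what a row does not reach only later rows make up. A row lasts 1/12 s, in which the tool goes at most 41.7 mm and 7.16 degrees, less where a joint would pass 70% of its speed; a pose out of reach is approached as far as the arm can. A call with a gripper value outside its range is refused whole. The fingers move at their own pace and stop on an object; FORCE is the grip in N (left out, the last holds). Time passes only in rows, so rows that repeat a pose let the fingers close. It gives the time, the measured TCP pose, the force, the opening and the grip force at its end, in the units of the state.
- robot.read_state(): the state, without advancing time (a new reading comes with each control period).
- read_camera(name): name is "side" or "top" or "wrist"; returns a dict with "image" (384x512x3 uint8, blue, green, red), "K" (3x3 intrinsics, pixels), "extrinsics" (4x4, takes a point from world to camera coordinates); the wrist camera has in their place "mount" (4x4, takes a point from camera to tool coordinates, whose origin is the TCP and whose axes are the flange's). Camera axes: x right, y down, z forward; pixel columns grow to the right and rows downward; lengths in m; the calibration is good to about 2 mm. A picture is of the moment at which its call begins: read the wrist's pose just before it. There is no depth.
- job.close_job(): hands the job in; it is judged then, once.
The state is a dict: "t": time; "q": joint angles; "dq": joint speeds; "joint_torque": joint torques, N m; "tool_pos": TCP position; "orientation": TCP orientation; "force": force on the tool from outside, world axes, zero at the start; "wrist_torque": the same for the moment, N m; "opening": finger opening in m; "gripper_force": force on a finger pad.
Only numpy, scipy, OpenCV 4.12 (cv2) and the standard library are available. Lean on these libraries where they do the work, as an engineer would, in place of code of your own. Each camera call takes 0.05 s, during which the arm holds its last target. There are 200 camera calls.

## Task

The panel clamp on the bench is one notch too tight. With a fingertip, push the pawl's ball knob back so that the pawl lifts off the toothed wheel and stays thrown back, push the wheel's bars backward (top of the wheel towards the pawl's side) by one notch and no more, then tip the pawl over again so that it drops fully into the next notch. Only push, gently: grip and lift nothing, leave the tools and containers around the clamp where they are, and finish clear of everything.

Things in the scene. Friction and masses are not known exactly. Their poses are not given: they have to be found in the camera images.
- clamp: Green and dark-steel panel clamp bolted to the bench. Origin: on the bench right under the toothed wheel's centre; x along the wheel's shaft, away from the clamped board; z up; the pawl is on the -y side of the wheel. Clamp frame, mm: base plate x -186 to 30, y -170 to 160, 8 thick; cheek plate x -20 to -12, y -133 to 43, up to z 115. Sizes and positions below are in this frame.
- wheel_centre (a point): Centre of the toothed steel wheel, clamp (0,0,95) mm; shaft along x. Disc 10 mm thick (x -5 to 5), 100 mm in diameter, 8 saw teeth 10 mm deep, 45 degrees each. Four straight round bars, 9 mm in diameter, stand out radially from its hub (16 mm radius), 90 degrees apart, in the plane x = 45 mm, their ends 85 mm from the shaft's axis.
- wheel (a joint): Turn of the wheel, rad; 0 +-0.04 at the start. Grows when pushed backward (its top goes to clamp -y); a notch is 0.785. Friction holds it anywhere (0.2 N m: 4 N at 50 mm). Forward stop -0.05. Pawl down: blocked backward 0.06 past each notch (0.06, 0.84). Pawl lowered at 0.65 to 0.82 drops in fully; lowered before, it lies on a tooth's slope and rides down as the wheel is pushed further back.
- bar_tip (a point): End of the bar that points up, leaning 25 degrees from vertical to clamp +y at wheel = 0: 85 mm from the shaft's axis, in the plane x = 45 mm. It turns with the wheel: after one notch back it leans 20 degrees to -y. To slacken, push this bar on its +y side towards -y.
- pawl (a joint): Lift of the pawl about its pivot (parallel to clamp x), rad. 0: fully down in a notch. Grows as the knob goes to clamp -y; the nose clears the teeth above 0.2; 0.9: thrown back on its stop. Worked by its weight: let go below about 0.35 it falls on to the wheel, beyond about 0.5 it falls back to the stop and stays there. Takes under 1 N to push.
- pawl_pivot (a point): Pivot axis of the pawl, clamp (0,-71,93) mm. The pawl's steel arm, 8 mm thick, reaches from here up to the wheel's rim; its lug, a rod 8 mm in diameter and 80 mm long with the ball knob on its end, stands up from here.
- pawl_knob (a point): Centre of the black ball knob, 22 mm in diameter, at the end of the pawl's lug. It swings in the clamp's plane x = 0: at (0,-44,168) mm with the pawl down, (0,-113,161) mm thrown back, highest (0,-71,173) mm between.
- board (a point): Middle of the top of the clamped board of five wood strips, 94 x 218 x 22 mm. Board, fence and jaw lie at clamp x -180 to -58, y -140 to 140, no higher than z 80; the jaw opens 9 mm per notch.
- screwdriver: Screwdriver lying loose on the bench near the clamp; to be left alone.
- wrench: Steel wrench lying loose on the bench near the clamp; to be left alone.
- glue: Glue bottle, 54 mm in diameter, 120 mm high, standing near the clamp; to be left alone.
- tin: Tin, 66 mm in diameter, 70 mm high, standing near the clamp; to be left alone.

How it is judged:
By the outcome, as a careful person would: the job done as asked, in the order asked, and still so for the second after the job is handed in, with the robot touching nothing.
It also fails if it takes over 54 s, if anything falls off the work surface, if the arm or the gripper's body presses on something with over 40 N, if the wrist force passes 120 N, or if a joint passes its speed limit or range.

## Working session

There is one attempt and no reset: what is moved stays moved. The work goes in short steps, Python scripts to look and compute and a shell command to move; the robot and the scene stay as the last step left them, time stands still between calls to the robot, and variables do not carry over. Pictures are saved under pics/ and viewed, at most 10 in all, crops included, and the job is handed in when it is done.

```bash
ls; mkdir -p pics; python3 - <<'E'
from plant import robot, read_camera
import cv2,numpy as np
s=robot.read_state();print(s['t'],s['tool_pos'],s['orientation'],s['opening'])
for n in("top","side"):
    c=read_camera(n);cv2.imwrite(f"pics/{n}0.png",c["image"]);print(n,c["K"].tolist(),np.round(c["extrinsics"],4).tolist())
    np.savez(f"{n}.npz",K=c["K"],E=c["extrinsics"])
E
```

```text
pics
0.0 [0.14291039 0.5821499  0.21760989] [-3.77373501e-01 -3.11848371e+00  2.78663949e-03] 0.09330280875951681
top [[371.4579224306167, 0.0, 257.8866659441626], [0.0, 371.4579224306167, 191.1777152506064], [0.0, 0.0, 1.0]] [[0.0083, -0.9998, 0.0191, 0.0581], [-0.9898, -0.011, -0.1422, 0.5744], [0.1424, -0.0177, -0.9896, 0.9511], [0.0, 0.0, 0.0, 1.0]]
side [[355.5578667500474, 0.0, 251.9753999544185], [0.0, 355.5578667500474, 195.42549141864896], [0.0, 0.0, 1.0]] [[0.7747, -0.6323, -0.0002, -0.4045], [-0.3864, -0.4731, -0.7917, 0.3521], [0.5005, 0.6134, -0.6109, 0.6599], [0.0, 0.0, 0.0, 1.0]]
```

View pics/top0.png

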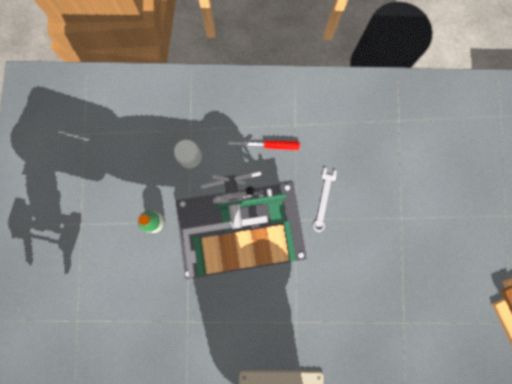

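View pics/side0.png

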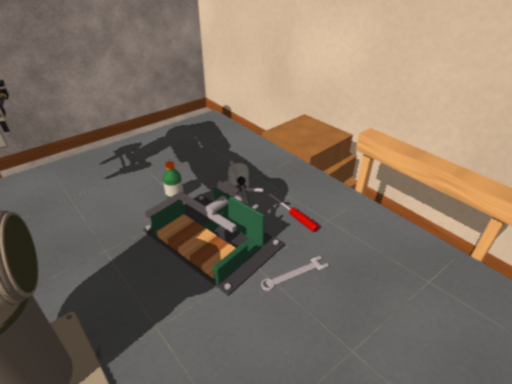

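Top view: clamp at about (240,230), with its x axis pointing up the image (world +x) and the pawl to the right (world -y). The tin is at (187,153), the glue at (150,222), the screwdriver at (270,145) and the wrench at (325,200). I'll enlarge the clamp next.

```bash
python3 - <<'E'
import cv2
a=cv2.imread("pics/top0.png")[135:285,165:345];b=cv2.imread("pics/side0.png")[150:300,130:330]
cv2.imwrite("pics/topc.png",cv2.resize(a,(720,600),interpolation=cv2.INTER_CUBIC))
cv2.imwrite("pics/sidec.png",cv2.resize(b,(800,600),interpolation=cv2.INTER_CUBIC))
E
```

```text
(no output)
```

View pics/topc.png

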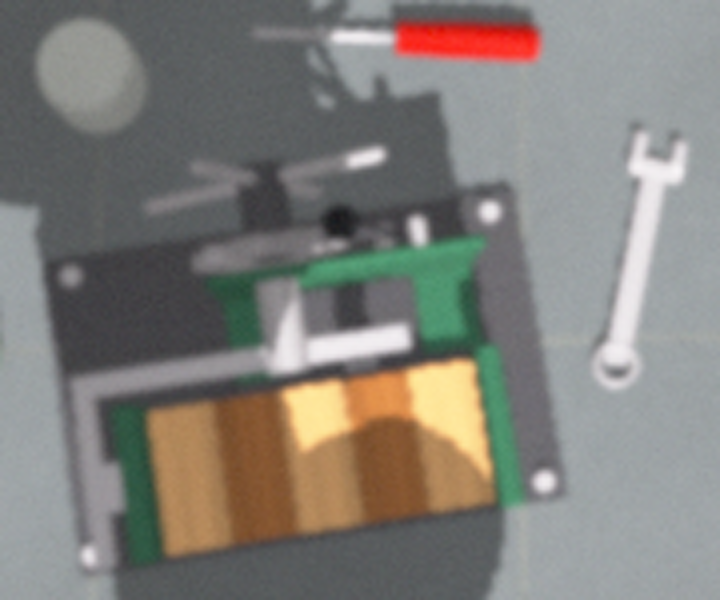

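View pics/sidec.png

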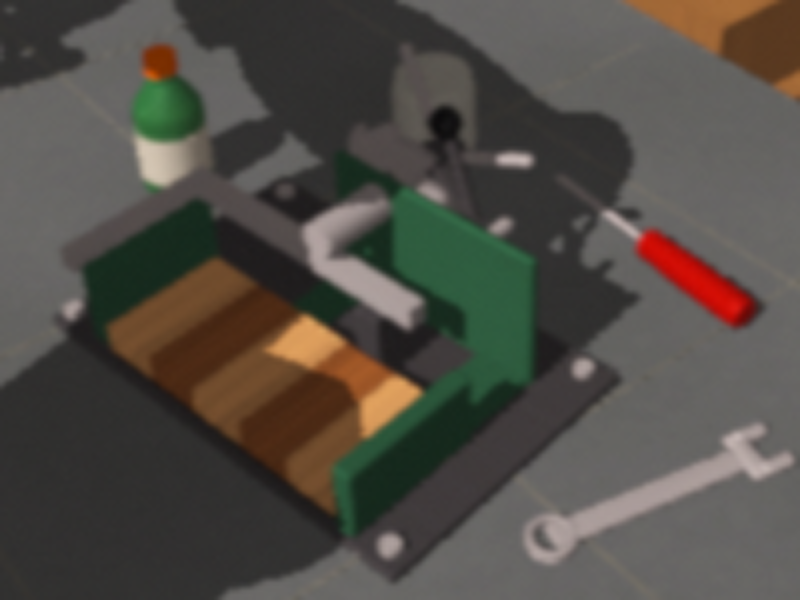

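Top crop: base-plate corners at about (40,263), (507,187), (562,492) and (88,572), knob at (341,221), bar end at (384,155). Side crop: knob at (445,124), right plate corner at (618,378), front plate corner at (392,578). I'll fit the pose to these.

```bash
cat >h.py <<'E'
import numpy as np
from scipy.optimize import least_squares
C={n:np.load(f"{n}.npz") for n in("top","side")}
def proj(n,P):
    P=np.atleast_2d(P);E=C[n]["E"];c=P@E[:3,:3].T+E[:3,3];u=c@C[n]["K"].T;return u[:,:2]/u[:,2:]
def toW(p,X):
    c,s=np.cos(p[2]),np.sin(p[2]);X=np.atleast_2d(X)/1000.
    return X@np.array([[c,-s,0],[s,c,0],[0,0,1]]).T+[p[0],p[1],0]
E
python3 - <<'E'
from h import *
T=[((30,160,8),(40,263)),((30,-170,8),(507,187)),((-186,-170,8),(562,492)),((-186,160,8),(88,572)),((0,-44,168),(341,221))]
S=[((0,-44,168),(445,124)),((30,-170,8),(618,378)),((-186,-170,8),(392,578)),]
tp=np.array([b for a,b in T])/4-.4+[165,135]; sp=np.array([b for a,b in S])/4-.4+[130,150]
f=lambda p:np.r_[(proj("top",toW(p,[a for a,b in T]))-tp).ravel(),(proj("side",toW(p,[a for a,b in S]))-sp).ravel()]
r=least_squares(f,[.6,0,.1],loss='soft_l1');p=r.x;print(p,np.degrees(p[2]));print(f(p).reshape(-1,2).round(1))
np.save("pose.npy",p)
for n in range(4):
  a=np.radians(25+90*n);q=(45,85*np.sin(a),95+85*np.cos(a));print(q,toW(p,q).round(3),((proj("top",toW(p,q))+.4-[165,135])*4).round())
for q in [(0,0,95),(0,-44,168),(0,-113,161),(0,-71,93)]:print(q,toW(p,q).round(4))
for nm,px,z in(("tin",(92,60),.07),("drv",(255,32),.01)):
  u=np.array(px)/4-.4+[165,135];g=least_squares(lambda w:proj("top",[[w[0],w[1],z]])[0]-u,[.7,0]).x
  print(nm,g,((toW([0,0,-p[2]],[[*(g-p[:2])*1000,0]]))*1000).round())
E
```

```text
[0.55018337 0.12984583 0.16787309] 9.618419287715048
[[-0.6 -0.9]
 [ 1.2 -0.4]
 [ 1.2  1.4]
 [-2.2  1.6]
 [-0.8  0.3]
 [ 0.2 -0.1]
 [ 0.9 -0.9]
 [ 0.3  0.3]]
(45, np.float64(35.92255224795945), np.float64(172.03616189811524)) [[0.589 0.173 0.172]] [[190. 167.]]
(45, np.float64(77.03616189811525), np.float64(59.077447752040555)) [[0.582 0.213 0.059]] [[145. 208.]]
(45, np.float64(-35.92255224795944), np.float64(17.963838101884747)) [[0.601 0.102 0.018]] [[317. 192.]]
(45, np.float64(-77.03616189811524), np.float64(130.92255224795946)) [[0.607 0.061 0.131]] [[380. 151.]]
(0, 0, 95) [[0.5502 0.1298 0.095 ]]
(0, -44, 168) [[0.5575 0.0865 0.168 ]]
(0, -113, 161) [[0.5691 0.0184 0.161 ]]
(0, -71, 93) [[0.562  0.0598 0.093 ]]
tin [0.67759044 0.24946742] [[146.  97.   0.]]
drv [0.71467398 0.14705901] [[165. -11.   0.]]
```

Pose fit is good, about 1–2 px. I'll move to above the gap on the knob's +y side: fingers shut, yaw -67°, so the 15 mm width lies along the clamp's y.

```bash
python3 -m inch '[205,-235,20,-35,0, 205,-235,20,-35,0, 205,-235,20,-35,0, 205,-235,20,-35,0, 205,-235,20,-35,0, 205,-235,20,-35,0, 205,-235,20,-35,0, 205,-235,20,-35,0, 205,-235,20,-35,0, 205,-235,20,-35,0]'; python3 -m inch '[205,-232,0,-32,0, 205,-232,0,-32,0, 205,-232,0,-32,0, 205,-232,0,-32,0, 205,-232,0,-32,0, 205,-232,0,-32,0, 205,-232,0,-32,0, 205,-232,0,-32,0, 205,-232,0,-32,0, 205,-232,0,-32,0]'
cat >>h.py <<'E'
def clampf(w):
    p=np.load("pose.npy");return toW([0,0,-p[2]],[[(w[0]-p[0])*1000,(w[1]-p[1])*1000,w[2]*1000]])[0]*1000
E
python3 - <<'E'
from h import *
from plant import robot,read_camera
from scipy.spatial.transform import Rotation as R
import cv2
s=robot.read_state();print(s['t'],s['tool_pos'],clampf(s['tool_pos']).round(1));M=R.from_rotvec(s['orientation']).as_matrix();print(M.round(3),s['opening'])
c=read_camera("wrist");cv2.imwrite("pics/w1.png",c["image"])
T=np.eye(4);T[:3,:3]=M;T[:3,3]=s['tool_pos'];E=np.linalg.inv(T@c["mount"])
p=np.load("pose.npy")
for q in [(0,-44,168),(45,35.9,172),(45,-77,131),(0,0,145)]:
  w=E[:3,:3]@toW(p,q)[0]+E[:3,3];u=c["K"]@w;print(q,(u[:2]/u[2]).round())
E
```

```text
t: 0.93
tool_pos: [0.3486, 0.3469, 0.2384]
orientation: [-1.302, -2.859, 0.0]
force: [0.1, 1.4, -0.4]
opening: 0.0306
gripper_force: 0.0
t: 1.77
tool_pos: [0.5529, 0.1165, 0.2378]
orientation: [-2.036, -2.391, 0.001]
force: [0.3, 0.4, 0.6]
opening: 0.0005
gripper_force: 0.0
1.7667 [0.55288164 0.11645391 0.23776201] [  0.4 -13.7 237.8]
[[-0.159  0.987 -0.002]
 [ 0.987  0.159  0.   ]
 [ 0.001 -0.002 -1.   ]] 0.0005154044545018688
(0, -44, 168) [252. 242.]
(45, 35.9, 172) [312. 144.]
(45, -77, 131) [300. 258.]
(0, 0, 145) [252. 184.]
```

View pics/w1.png

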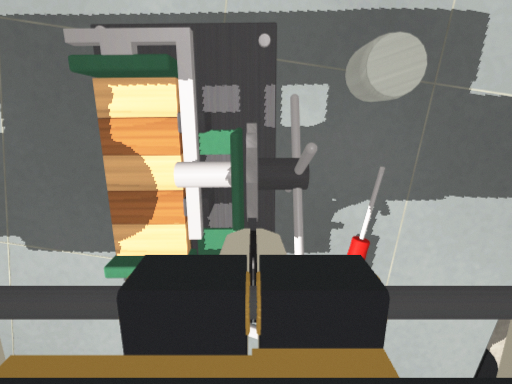

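The wrist view agrees with the model: bar tip at (310,146), predicted (312,144), and wheel plane at column 252. I'll go down, then push the knob back slowly.

```bash
python3 -m inch '[0,0,-25,0,0, 0,0,-50,0,0, 0,0,-65,0,0, 0,0,-75,0,0, 0,0,-80,0,0, 0,0,-80,0,0, 1,-6,-80,0,0, 2,-11,-80,0,0, 2.7,-16,-80,0,0, 3.4,-20,-80,0,0]'; python3 -m inch '[0.7,-4,0,0,0, 1.4,-8,0,0,0, 2,-12,0,0,0, 2.7,-16,0,0,0, 3.4,-20,0,0,0, 4,-24,0,0,0, 4.7,-28,0,0,0, 5.4,-32,0,0,0, 6,-36,0,0,0, 6.7,-40,0,0,0]'
python3 - <<'E'
from h import *
from plant import robot
s=robot.read_state();print(s['t'],clampf(s['tool_pos']).round(1),s['force'])
E
```

```text
t: 2.65
tool_pos: [0.5573, 0.095, 0.1598]
orientation: [2.036, 2.391, 0.002]
force: [-0.3, 0.1, 0.4]
opening: 0.0007
gripper_force: 0.1
t: 3.48
tool_pos: [0.5632, 0.0553, 0.1586]
orientation: [-2.036, -2.392, 0.0]
force: [-0.3, 0.0, 0.3]
opening: 0.0006
gripper_force: 0.0
3.4833 [  0.4 -75.7 158.6] [-0.29889649  0.00754979  0.28020782]
```

```bash
python3 -m inch '[-1,6,10,0,0, -1,6,40,0,0, -1,6,70,0,0, 5,40,70,0,0, 10,75,70,0,0, 16,110,70,0,0, 21,145,70,0,0, 21,145,70,0,0, 21,145,70,0,0, 21,145,70,0,0]'
python3 - <<'E'
from h import *
from plant import robot,read_camera
import cv2
s=robot.read_state();print(s['t'],clampf(s['tool_pos']).round(1),s['force'])
a=read_camera("top")["image"][155:255,195:315];b=read_camera("side")["image"][160:240,190:290]
cv2.imwrite("pics/c2.png",np.hstack([cv2.resize(a,(420,350),interpolation=3),cv2.resize(b,(380,350),interpolation=3)]))
p=np.load("pose.npy")
for q in[(0,-113,161),(0,-44,168),(45,35.9,172)]:
  print(q,((proj("top",toW(p,q))-[195,155])*3.5).round(),((proj("side",toW(p,q))-[190,160])*[3.8,4.375]+[420,0]).round())
E
```

```text
t: 4.32
tool_pos: [0.584, 0.201, 0.229]
orientation: [2.035, 2.393, -0.0]
force: [0.6, -0.3, -0.4]
opening: 0.0005
gripper_force: 0.0
4.3167 [ 45.2  64.5 229. ] [ 0.55747605 -0.27794492 -0.41701414]
(0, -113, 161) [[291. 109.]] [[694. 148.]]
(0, -44, 168) [[189. 123.]] [[614.  90.]]
(45, 35.9, 172) [[60. 74.]] [[574.   3.]]
```

View pics/c2.png

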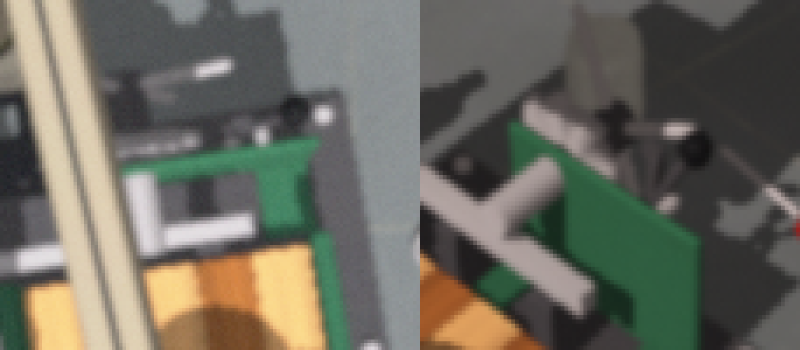

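The knob is at (293,108) in the top half and (695,148) in the side half, which matches the predicted thrown-back position. I'll go down beside the upright bar and push slowly, stopping a little short.

```bash
python3 -m inch '[0,0,-25,0,0, 0,0,-50,0,0, 0,0,-65,0,0, 0,0,-71,0,0, 0,0,-71,0,0, 1,-6,-71,0,0, 2,-12,-71,0,0, 3,-18,-71,0,0, 4,-23,-71,0,0, 4.7,-28,-71,0,0]'; python3 -m inch '[0.8,-5,0,0,0, 1.7,-10,0,0,0, 2.5,-15,0,0,0, 3.3,-20,0,0,0, 4.2,-25,0,0,0, 5,-30,0,0,0, 5.7,-34,0,0,0, 6.2,-37,0,0,0, 6.5,-39,0,0,0, 6.5,-39,0,0,0]'
python3 - <<'E'
from h import *
from plant import robot
s=robot.read_state();print(s['t'],clampf(s['tool_pos']).round(1),s['force'])
E
```

```text
t: 5.25
tool_pos: [0.5898, 0.1727, 0.1592]
orientation: [2.036, 2.392, 0.004]
force: [-1.9, 3.4, 3.9]
opening: 0.0006
gripper_force: 1.9
t: 6.08
tool_pos: [0.595, 0.1332, 0.1569]
orientation: [-2.036, -2.392, 0.002]
force: [-1.5, 1.6, -1.0]
opening: 0.0006
gripper_force: 1.1
6.0833 [ 44.8  -4.2 156.9] [-1.52975328  1.61038673 -0.96777972]
```

Contact force is about 2–3 N, as expected, and the wheel is at about 0.69. Push 3 mm more, back off, and look from the wrist and top cameras.

```bash
python3 -m inch '[0.3,-1.5,0,0,0, 0.5,-3,0,0,0, 0.5,-3,0,0,0, -0.5,4,0,0,0, -2,10,10,0,0, -8,44,50,0,0, -14,80,80,0,0, -20,115,80,0,0, -20,115,80,0,0, -20,115,80,0,0]'
python3 - <<'E'
from h import *
from plant import robot,read_camera
from scipy.spatial.transform import Rotation as R
import cv2
s=robot.read_state();print(s['t'],clampf(s['tool_pos']).round(1),s['force'])
c=read_camera("wrist");M=R.from_rotvec(s['orientation']).as_matrix()
T=np.eye(4);T[:3,:3]=M;T[:3,3]=s['tool_pos'];E=np.linalg.inv(T@c["mount"])
p=np.load("pose.npy")
a=read_camera("side")["image"][160:240,190:290]
w=c["image"][100:300,200:400]
cv2.imwrite("pics/c3.png",np.hstack([cv2.resize(w,(400,400),interpolation=3),cv2.resize(a,(400,400),interpolation=3)]))
for th in(.6,.65,.7,.74,.78,.82,.86):
  o=[]
  for k in(0,1,3):
    l=np.radians(25+90*k)-th;q=toW(p,(45,85*np.sin(l),95+85*np.cos(l)))[0]
    v=c["K"]@(E[:3,:3]@q+E[:3,3]);o+=[((v[:2]/v[2]-[200,100])*2).round().tolist(),((proj("side",q)[0]-[190,160])*[4,5]+[400,0]).round().tolist()]
  print(th,o)
E
```

```text
t: 6.92
tool_pos: [0.5756, 0.2521, 0.2405]
orientation: [2.03, 2.395, 0.006]
force: [-0.3, 0.3, -0.2]
opening: 0.0003
gripper_force: 0.0
6.9167 [ 45.5 116.3 240.5] [-0.34340062  0.27940461 -0.21829995]
0.6 [[105.0, 503.0], [617.0, 26.0], [103.0, 239.0], [517.0, 68.0], [105.0, 481.0], [696.0, 227.0]]
0.65 [[105.0, 510.0], [621.0, 30.0], [103.0, 243.0], [517.0, 63.0], [105.0, 475.0], [695.0, 233.0]]
0.7 [[105.0, 516.0], [626.0, 35.0], [103.0, 248.0], [518.0, 57.0], [105.0, 469.0], [694.0, 238.0]]
0.74 [[105.0, 520.0], [630.0, 38.0], [103.0, 252.0], [519.0, 53.0], [105.0, 464.0], [693.0, 242.0]]
0.78 [[105.0, 524.0], [634.0, 42.0], [103.0, 257.0], [519.0, 49.0], [105.0, 459.0], [692.0, 246.0]]
0.82 [[105.0, 528.0], [637.0, 47.0], [103.0, 262.0], [520.0, 45.0], [105.0, 454.0], [690.0, 249.0]]
0.86 [[105.0, 531.0], [641.0, 51.0], [104.0, 267.0], [521.0, 41.0], [105.0, 449.0], [688.0, 253.0]]
```

View pics/c3.png

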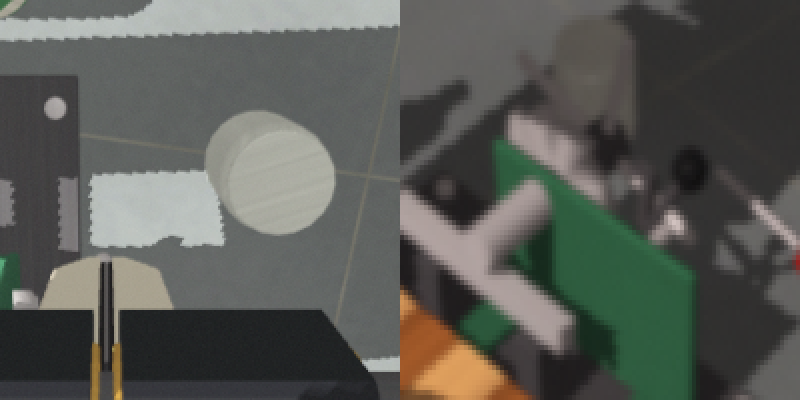

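The side half shows the +y bar end at about (522,55), so the wheel is at about 0.72–0.74, inside the drop-in window. The knob is still back at (690,168). Next I'll go to the knob's -y side.

```bash
python3 -m inch '[0,-35,0,0,0, 0,-70,0,0,0, 0,-105,0,0,0, -1,-145,0,0,0, -1,-185,0,0,0, -1,-225,0,0,0, -1,-250,0,0,0, -1,-265,0,0,0, -1,-265,0,0,0, -1,-265,0,0,0]'; python3 -m inch '[0,0,-30,0,0, 0,0,-60,0,0, 0,0,-78,0,0, 0,0,-85,0,0, 0,0,-85,0,0, 0,0,-85,0,0]'
python3 - <<'E'
from h import *
from plant import robot
s=robot.read_state();print(s['t'],clampf(s['tool_pos']).round(1),s['force'])
E
```

```text
t: 7.85
tool_pos: [0.5737, -0.0183, 0.2368]
orientation: [-2.04, -2.388, 0.002]
force: [-0.0, 0.8, 0.0]
opening: 0.0004
gripper_force: 0.0
t: 8.35
tool_pos: [0.5745, -0.0158, 0.1531]
orientation: [-2.035, -2.393, -0.0]
force: [-0.2, 0.7, 0.3]
opening: 0.0008
gripper_force: 0.0
8.35 [  -0.4 -147.6  153.1] [-0.23503883  0.70309957  0.34276557]
```

```bash
python3 -m inch '[-1,6,0,0,0, -2,12,0,0,0, -3,18,0,0,0, -4,24,0,0,0, -5,29,0,0,0, -5.8,34,0,0,0, -6.6,39,0,0,0, -7.5,44,0,0,0, -8.3,49,0,0,0, -9,53,0,0,0]'; python3 -m inch '[-0.6,3.5,0,0,0, -1.2,7,0,0,0, -1.7,10,0,0,0, -1.9,11,0,0,0, -1.9,11,0,0,0, -1,5,0,0,0, 1,-8,10,0,0, 3,-18,45,0,0, 8,-50,85,0,0, 13,-80,90,0,0]'
python3 -m inch '[6,-40,0,0,0, 12,-70,0,0,0, 12,-70,0,0,0, 12,-70,0,0,0]'
python3 - <<'E'
from h import *
from plant import robot,read_camera
import cv2
s=robot.read_state();print(s['t'],clampf(s['tool_pos']).round(1),s['force'])
a=read_camera("top")["image"][155:255,195:315];b=read_camera("side")["image"][160:240,190:290]
cv2.imwrite("pics/c4.png",np.hstack([cv2.resize(a,(400,400),interpolation=3),cv2.resize(b,(400,400),interpolation=3)]))
p=np.load("pose.npy")
for f in(0,.05,.1,.15,.2,.3):
  l=np.arctan2(27,75)-f;q=toW(p,(0,-71+79.7*np.sin(l),93+79.7*np.cos(l)))[0]
  print(f,((proj("top",q)-[195,155])*[400/120,4]).round(),((proj("side",q)-[190,160])*[4,5]+[400,0]).round())
for th in(.65,.7,.75,.8,.85):
  o=[]
  for k in(0,1):
    l=np.radians(25+90*k)-th;q=toW(p,(45,85*np.sin(l),95+85*np.cos(l)))[0]
    o+=[((proj("top",q)[0]-[195,155])*[400/120,4]).round().tolist(),((proj("side",q)[0]-[190,160])*[4,5]+[400,0]).round().tolist()]
  print(th,o)
E
```

```text
t: 9.18
tool_pos: [0.5652, 0.0373, 0.1525]
orientation: [-2.036, -2.392, 0.0]
force: [-0.1, 0.5, 0.7]
opening: 0.0004
gripper_force: 0.0
t: 10.02
tool_pos: [0.5802, -0.044, 0.249]
orientation: [2.03, 2.391, 0.006]
force: [1.1, 0.1, 1.0]
opening: 0.0006
gripper_force: 0.0
t: 10.35
tool_pos: [0.5902, -0.1162, 0.2432]
orientation: [2.041, 2.388, -0.0]
force: [-0.9, 0.3, -0.2]
opening: 0.0004
gripper_force: 0.0
10.35 [  -1.7 -249.3  243.2] [-0.8620106   0.26228518 -0.1644623 ]
0 [[180. 141.]] [[604. 103.]]
0.05 [[186. 139.]] [[609. 103.]]
0.1 [[191. 138.]] [[613. 105.]]
0.15 [[197. 137.]] [[618. 106.]]
0.2 [[202. 136.]] [[623. 108.]]
0.3 [[214. 133.]] [[632. 113.]]
0.65 [[133.0, 69.0], [621.0, 30.0], [2.0, 114.0], [517.0, 63.0]]
0.7 [[139.0, 68.0], [626.0, 35.0], [2.0, 113.0], [518.0, 57.0]]
0.75 [[145.0, 68.0], [631.0, 39.0], [3.0, 111.0], [519.0, 52.0]]
0.8 [[151.0, 67.0], [635.0, 44.0], [4.0, 110.0], [520.0, 47.0]]
0.85 [[156.0, 66.0], [640.0, 50.0], [6.0, 109.0], [521.0, 42.0]]
```

View pics/c4.png

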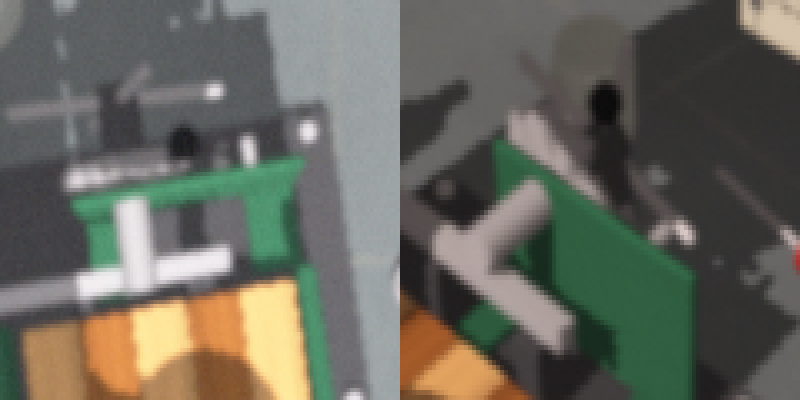

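The knob is at (183,140) in the top half and (605,103) in the side half, so the pawl is fully down. The upright bar's end is near (148,68), which puts the wheel at about 0.76, one notch back. The arm is well clear, so I'll hand in.

```bash
python3 -c "
from plant import job
print(job.close_job())"
```

```text
the job is handed in; nothing more can be done
None
```

The job is handed in: from the last pictures, the wheel is one notch back (about 0.75 rad) and the pawl is fully down in the next notch. The arm was clear of everything at about 10 s of the 54 s allowed.

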